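# Shut the coupon drawer and hold the viewing shutter half open

## Robot

A 6-joint arm with a two-finger parallel gripper is mounted at the origin on the work surface. World frame = base frame: x ahead of the robot, y to its left, z up, the work surface at z = 0. Lengths are in m, angles in rad, forces in N, time in s.
With the tool pointing down it reaches from about 0.275 to 0.85 m from the base axis. Payload 5.2 kg.
Tool frame: the origin (TCP) lies midway between the tips of the shut fingers; the grasp point (between the pads) lies 19 mm behind it (arm.grasp_offset is the z of the grasp point in the tool frame, in m); z points along the fingers, y is the line along which they close (so a half turn about z gives the same grasp; the last joint's range is limited). The gripper opens to 85 mm and grips with 20 to 120 N. Pads are 22 mm wide; open, the fingers measure 114 mm over their backs; the gripper's body (76 mm by 85 mm) begins 54 mm behind the grasp point. The pads swing forward as they close: fully open they stand 13 mm farther back than shut.
Start: joints at [1.013, 0.259, 1.535, -0, 1.348, -0.203], TCP at [0.191, 0.516, 0.231] pointing down, gripper open.
Joint ranges: [-3.14, 3.14], [-0.91, 2.08], [0.19, 2.58], [-1.22, 4.36], [0.22, 2.71], [-3.12, 3.12]. Speed limits (rad/s): [2.57, 2.57, 3.14, 3.14, 3.14, 3.14].

## Interface

Orientations are given as a unit quaternion [w, x, y, z].
In Python, from cell import arm, viewer, ticket gives the robot as it stands.
- The arm moves only by the tool carry_out, never from a script. Its argument "motion" is a list of rows, each a list of 7 numbers: the opening, from 0 (shut) to 1 (fully open), then the shift along the tool's x, y, z in mm, then the turn, a rotation vector about the tool's x, y, z in degrees. A call has 1 to 10 rows; each row shifts and turns the commanded pose from where the row before left it, along the tool's axes as they then stand; what a row does not reach is not made up. A row lasts 1/8 s, in which the tool goes at most 62.5 mm and 10.7 degrees, less where a joint would pass 70% of its speed; a pose out of reach is approached as far as the arm can. A call with a gripper value outside its range is refused whole. The fingers move at their own pace and stop on an object; "force" is the grip in N (left out, the last holds). Time passes only in rows, so rows that do not move let the fingers close. It gives the time, the measured TCP pose, the force, the opening and the grip force at its end, in the units of the state.
- arm.sense(): the state, without advancing time (a new reading comes with each control period).
- viewer.camera(name): name is "side" or "top" or "wrist"; returns a dict with "pixels" (420x560x3 uint8, red, green, blue), "range_z" (420x560 float32, m along the optical axis (not along the pixel's ray), 0 where there is no reading), "mtx" (3x3 intrinsics, pixels), "dist" ([k1, k2, p1, p2, k3] as OpenCV has them; the pictures are not rectified), "extrinsics" (4x4, takes a point from camera to world coordinates); the wrist camera has in their place "tool_from_camera" (4x4, takes a point from camera to tool coordinates, whose origin is the TCP and whose axes are the flange's). Camera axes: x right, y up, looking along -z (the intrinsics and any distortion apply to the point x, -y, -z); pixel columns grow to the right and rows downward; lengths in m; the calibration is good to about 2 mm. A picture is of the moment at which its call begins: read the wrist's pose just before it.
- ticket.close_job(): hands the job in; it is judged then, once.
The state is a dict: "time_s": time; "qpos": joint angles; "qvel": joint speeds; "joint_torque": joint torques, N m; "ee_pos": TCP position; "ee_rot": TCP orientation; "force": force on the tool from outside, world axes, zero at the start; "moment": the same for the moment, N m; "opening": finger opening in m; "grasp_force": force on a finger pad.
Only numpy, scipy, OpenCV 4.12 (cv2) and the standard library are available. Lean on these libraries where they do the work, as an engineer would, in place of code of your own. Each camera call takes 0.05 s, during which the arm holds its last target. There are 200 camera calls.

## Task

The circuit-board coupon is loaded: push the viewing box's drawer fully home. Then, with the drawer shut, slide the sprung shutter on top of the box (the plate with the upright tab) open to half its travel, never letting it run wide open, and finish with the fingers still holding it there against its spring (it snaps shut if let go). Leave the drawer shut and the jar, tape roll and loupe where they are.

Things in the scene. Friction and masses are not known exactly. Their poses are not given: they have to be found in the camera images.
- viewbox: White box fixed to the bench, 180 (x) x 200 (y) x 70 mm high. Origin: centre of its underside; z up. Drawer in its -x face. On its top the shutter runs along y between two guide rails (x = +-44 mm, tops at 80 mm); spring tubes outside them (x = +-62 mm, tops at 80 mm); end stops at y = +-90 mm (tops 84 mm). The shutter covers a window 60 (x) x 70 (y) mm centred at y = -40 mm.
- half_mark (a point): Point on the box, on its middle line at y = -5 mm, 77 mm above the bench: where the point tab stands at half travel. Each guide rail shows three black ticks level with the tab's middle: y = -40 (closed), -5 (half, the thick one) and +30 mm (wide open).
- drawer (a joint): Drawer that holds the copper coupon: 0 = fully shut, grows as it comes out along the box's -x, at most 0.100 m. Moves stiffly (about 1.5 N), stays where it is left. Its white front is 190 mm wide, 9 to 57 mm high, its outer face at box x = -102 mm when shut. Begins 50 to 90 mm open.
- drawer_pull (a point): Middle of the drawer's steel bar handle: a round bar about 10 mm thick, 90 mm long along the box's y, 42 mm above the bench, standing 35 mm out from the drawer's front. Moves with the drawer.
- shutter (a joint): Plain steel shutter plate, 74 x 76 x 5 mm, on the deck: 0 = closed (covers the window; where it starts), grows as it slides along the box's +y, 0.070 m = wide open at its stop. A spring pulls it shut: about 3 N when closed, rising 1.5 N for each 10 mm (about 8 N at half, 0.035 m; 13.5 N wide open). It has no catch.
- tab (a point): Foot of the upright steel tab fixed in the middle of the shutter plate, by which it is slid: 32 (box x) x 10 (box y) x 35 mm high. This point: centre of its foot, 77 mm above the bench; its top is 112 mm above the bench. Moves with the shutter. Free space all round above the rails.
- flux: Bystander: small amber glass jar with black cap, 48 mm across, 85 mm high; origin centre of its underside.
- tape: Bystander: roll of brown tape lying flat, 80 mm across, 24 mm high; origin centre of its underside.
- loupe: Bystander: black eyepiece loupe standing up, 42 mm across, 50 mm high; origin centre of its underside.

How it is judged:
By the outcome, as a careful person would: the job done as asked, in the order asked, and still so for the second after the job is handed in, while the arm keeps its last pose, push and grip.
It also fails if it takes over 48 s, if anything falls off the work surface, if the arm or the gripper's body presses on something with over 40 N, if the wrist force passes 120 N, or if a joint passes its speed limit or range.

## Working session

There is one attempt and no reset: what is moved stays moved. The work goes in short steps, Python scripts to look and compute and a tool call to move; the robot and the scene stay as the last step left them, time stands still between calls to the robot, and variables do not carry over. Pictures are saved under pics/ and viewed, at most 10 in all, crops included, and the job is handed in when it is done.

Besides the shell and the picture viewer there is one more tool, called after "Emit:" by a JSON object that holds its "op" and its "data". carry_out: Moves the arm, as the interface text tells. Its arguments: {"type":"object","properties":{"motion":{"type":"array"},"force":{"type":"number"}},"required":["motion"]}

```bash
mkdir -p pics; cat > h.py <<'E'
import numpy as np,cv2
from cell import arm,viewer,ticket
def pts(c,T=None):
    "world point per pixel from range_z"
    h,w=c['range_z'].shape
    v,u=np.mgrid[:h,:w]
    n=cv2.undistortPoints(np.stack([u,v],-1).reshape(-1,1,2).astype(np.float64),c['mtx'],np.array(c['dist'])).reshape(h,w,2)
    z=c['range_z'].astype(float)
    P=np.stack([n[...,0]*z,-n[...,1]*z,-z,np.ones_like(z)],-1)
    T=c['extrinsics'] if T is None else T
    P=(P@np.array(T).T)[...,:3]; P[z==0]=np.nan
    return P
def save(c,n): cv2.imwrite(n,c['pixels'][...,::-1])
E
python3 - <<'E'
from h import *
s=arm.sense();print({k:np.round(v,3) for k,v in s.items()})
for n in('top','side'):
    c=viewer.camera(n);save(c,f'pics/{n}0.png');P=pts(c);np.savez(f'{n}0.npz',P=P,rgb=c['pixels'])
    print(n,c['extrinsics'],c['mtx'],c['dist'],np.nanmin(P,(0,1)),np.nanmax(P,(0,1)))
E
```

```text
{'time_s': np.float64(0.0), 'qpos': array([ 1.013,  0.259,  1.536,  0.   ,  1.348, -0.203]), 'qvel': array([ 0.002,  0.001,  0.003,  0.001, -0.001, -0.002]), 'joint_torque': array([-2.0000e-03, -4.4603e+01, -2.9057e+01, -1.0000e-03,  1.2000e-02,
       -0.0000e+00]), 'ee_pos': array([0.191, 0.515, 0.23 ]), 'ee_rot': array([-0.   ,  0.176,  0.984, -0.001]), 'force': array([ 0.071, -0.484,  0.17 ]), 'moment': array([-0.025, -0.021,  0.02 ]), 'grasp_force': np.float64(0.0), 'opening': np.float64(0.086)}
top [[-6.14237548e-04  9.87129429e-01 -1.59922211e-01  4.47537086e-01]
 [-9.99941678e-01 -2.33067012e-03 -1.05455729e-02 -9.07107366e-02]
 [-1.07825713e-02  1.59906406e-01  9.87073289e-01  9.25901062e-01]
 [ 0.00000000e+00  0.00000000e+00  0.00000000e+00  1.00000000e+00]] [[514.04691628   0.         268.22426611]
 [  0.         514.04691628 208.39673581]
 [  0.           0.           1.        ]] [-0.06645157  0.          0.          0.          0.        ] [ 0.21978189 -1.13680893 -0.76768293] [1.49028231 0.68753709 0.11470329]
side [[ 0.80582309  0.42851351 -0.40868731  0.28592726]
 [-0.59214154  0.58800096 -0.55102021 -0.49045602]
 [ 0.00418892  0.68602554  0.7275654   0.60725432]
 [ 0.          0.          0.          1.        ]] [[475.81772848   0.         276.57370067]
 [  0.         475.81772848 211.91900723]
 [  0.           0.           1.        ]] [-0.07962107  0.          0.          0.          0.        ] [ 0.12345973 -0.54054991 -0.77089359] [2.04580674 2.17466023 0.11244784]
```

View pics/top0.png

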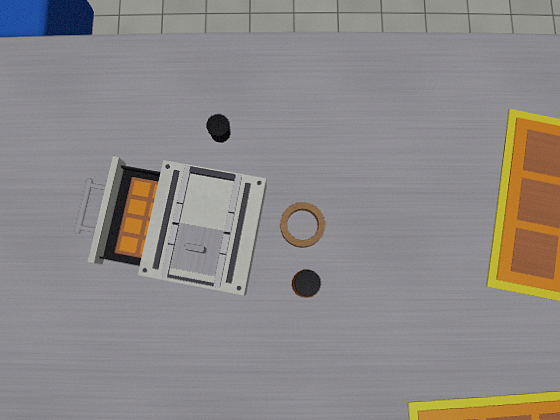

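View pics/side0.png

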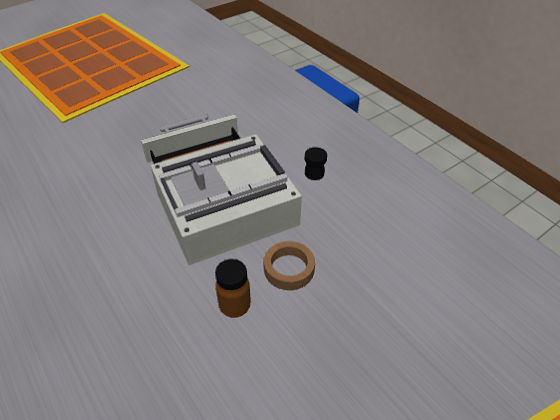

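Top view: the box is centred near (205,228). Its drawer is open to the left (front at ~(107,210), handle bar ~(83,207)), and the tab is at (195,248). The loupe is at (218,127), the tape at (302,224) and the jar at (306,284). The side view agrees. In world axes, box +x is about -Y and box +y about +X.

```bash
cat > m.py <<'E'
from h import *
def measure(P,lo=(80,150),hi=(280,305),verbose=1):
    sub=np.zeros(P.shape[:2],bool); sub[lo[1]:hi[1],lo[0]:hi[0]]=1
    z=P[...,2]; 
    m=(sub&(z>.064)&(z<.088)).astype(np.uint8)
    n,l,st,_=cv2.connectedComponentsWithStats(m); k=1+np.argmax(st[1:,4]); m=l==k
    r=cv2.minAreaRect((P[m][:,:2]*1000).astype(np.float32))
    b=cv2.boxPoints(r)/1000; c=b.mean(0)
    e=b[1]-b[0],b[2]-b[1]; ex=min(e,key=lambda v:abs(v[0])); ex=ex/np.linalg.norm(ex); ex*=-np.sign(ex[1])
    ey=np.array([-ex[1],ex[0]])
    R=np.stack([ex,ey],1)
    L=P.copy(); L[...,:2]=(P[...,:2]-c)@R
    return c,R,L,r,sub
E
python3 - <<'E'
from m import *
d=np.load('top0.npz');P=d['P']
c,R,L,r,sub=measure(P)
print('c',c,'yaw',np.degrees(np.arctan2(R[1,0],R[0,0])),r)
z=P[...,2]
t=sub&(z>.098)&(z<.12); print('tab',t.sum(),np.nanmean(L[t],0),np.nanmin(L[t],0),np.nanmax(L[t],0))
dk=sub&(abs(L[...,0]+.0)<.08)&(z>.06)&(z<.075);print('deck z',np.nanmedian(z[dk]))
f=sub&(L[...,0]<-.115)&(z>.05)&(z<.065);print('front top',f.sum(),np.nanmin(L[f],0),np.nanmax(L[f],0),np.nanmedian(L[f],0))
h=sub&(L[...,0]<-.12)&(z>.036)&(z<.052)&(abs(L[...,1])<.04)
x=L[h][:,0];print('handle',h.sum(),np.percentile(x,[1,10,50,90]),np.histogram(x,np.arange(-.25,-.1,.01)), np.median(L[h][:,2]))
d=np.load('side0.npz');PS=d['P'];LS=PS.copy();LS[...,:2]=(PS[...,:2]-c)@R
t=(LS[...,2]>.098)&(abs(LS[...,:2])<.1).all(-1);print('side tab',t.sum(),np.mean(LS[t],0),np.min(LS[t],0),np.max(LS[t],0))
m=(LS[...,2]>.064)&(LS[...,2]<.088)&(abs(LS[...,0])<.105)&(abs(LS[...,1])<.12)
print('side rect',cv2.minAreaRect((PS[m][:,:2]*1000).astype(np.float32)))
h=(LS[...,0]<-.19)&(LS[...,0]>-.26)&(LS[...,2]>.034)&(LS[...,2]<.055)&(abs(LS[...,1])<.04)
print('side handle',h.sum(),np.median(LS[h],0))
E
```

```text
c [0.5568429  0.02967337] yaw -100.405815 ((556.8429565429688, 29.673370361328125), (181.4775848388672, 201.0933837890625), 79.59416198730469)
tab 138 [ 0.00108932 -0.0405024   0.11140573] [-0.01573932 -0.04516344  0.09918506] [ 0.01640705 -0.03519551  0.11470329]
deck z 0.07056345156673605
front top 870 [-0.22070938 -0.093614    0.05003334] [-0.17042108  0.09582136  0.06216432] [-0.1766421  -0.00134988  0.05685467]
handle 475 [-0.22418282 -0.22067192 -0.21381879 -0.1717714 ] (array([  0,   0,  56, 198,  36,  39,   4, 142,   0,   0,   0,   0,   0,
         0]), array([-0.25, -0.24, -0.23, -0.22, -0.21, -0.2 , -0.19, -0.18, -0.17,
       -0.16, -0.15, -0.14, -0.13, -0.12, -0.11])) 0.04593842168638684
side tab 137 [ 0.00435874 -0.03898568  0.10799222] [-0.01488137 -0.04335421  0.09818422] [ 0.01795041 -0.03284575  0.11244784]
side rect ((559.7334594726562, 29.369102478027344), (183.26931762695312, 201.3974151611328), 79.3191909790039)
side handle 236 [-0.21518138 -0.00154376  0.0444043 ]
```

Emit:
{"op": "carry_out", "data": {"motion": [[0,0,0,0,0,0,10],[0,0,0,0,0,0,10],[0,0,0,0,0,0,10],[0,0,0,0,0,0,10],[0,0,0,0,0,0,10],[0,0,0,0,0,0,10],[0,0,0,0,0,0,10],[0,0,0,0,0,0,10],[0,0,0,0,0,0,0]], "force": 60}}

```text
time_s: 1.23
ee_pos: [0.1909, 0.5155, 0.2309]
ee_rot: [0.0, 0.767, 0.641, -0.0]
force: [0.1, 0.2, 0.1]
opening: -0.0001
grasp_force: 0.0
```

```bash
cat > go.py <<'E'
import sys
from h import *
from scipy.spatial.transform import Rotation as Ro
c=np.array([.557,.0295]);a=np.radians(-100.4);R=np.array([[np.cos(a),-np.sin(a)],[np.sin(a),np.cos(a)]])
s=arm.sense();q=s['ee_rot'];T=Ro.from_quat([*q[1:],q[0]])
p=np.array(s['ee_pos']);b=R.T@(p[:2]-c)
print('t',s['time_s'],'box xyz mm',np.round([*b*1000,p[2]*1000],1),'F box',np.round(R.T@s['force'][:2],1),np.round(s['force'][2],1),'open',s['opening'],'grip',s['grasp_force'])
print('tool in box axes\n',np.round(np.block([[R.T,np.zeros((2,1))],[0,0,1]])@T.as_matrix(),3))
if len(sys.argv)>1:
    t=np.array(sys.argv[1:4],float)/1000
    d=np.array([*(c+R@t[:2]),t[2]])-p
    print('tool shift mm',np.round(T.inv().apply(d)*1000,1))
E
python3 go.py -270 0 150
```

```text
t 1.225 box xyz mm [-412.  -447.8  230.9] F box [-0.2  0.1] 0.1 open -9.290359663236708e-05 grip 0.0
tool in box axes
 [[-1.    -0.003  0.001]
 [-0.003  1.    -0.   ]
 [-0.001 -0.    -1.   ]]
tool shift mm [-143.2  447.4   80.9]
```

Emit:
{"op": "carry_out", "data": {"motion": [[0,-16,50,9,0,0,0],[0,-16,50,9,0,0,0],[0,-16,50,9,0,0,0],[0,-16,50,9,0,0,0],[0,-16,50,9,0,0,0],[0,-16,50,9,0,0,0],[0,-16,50,9,0,0,0],[0,-16,50,9,0,0,0],[0,-15,47,9,0,0,0],[0,0,0,0,0,0,0]]}}

```text
time_s: 2.48
ee_pos: [0.6076, 0.292, 0.1483]
ee_rot: [0.0, 0.768, 0.64, -0.001]
force: [-0.3, 0.9, -0.4]
opening: 0.0002
grasp_force: 0.0
```

```bash
python3 go.py -270 0 27
```

```text
t 2.475 box xyz mm [-267.4    2.4  148.3] F box [-0.8 -0.4] -0.4 open 0.0002466207881051556 grip 0.0
tool in box axes
 [[-1.    -0.001  0.001]
 [-0.001  1.    -0.001]
 [-0.001 -0.001 -1.   ]]
tool shift mm [  2.8  -2.3 121.3]
```

Emit:
{"op": "carry_out", "data": {"motion": [[0,1,-1,30,0,0,0],[0,1,-1,30,0,0,0],[0,1,0,30,0,0,0],[0,0,0,20,0,0,0],[0,0,0,11,0,0,0],[0,0,0,0,0,0,0],[0,-10,0,0,0,0,0],[0,-10,0,0,0,0,0],[0,-10,0,0,0,0,0],[0,-10,0,0,0,0,0]]}}

```text
time_s: 3.72
ee_pos: [0.5968, 0.2582, 0.0298]
ee_rot: [0.0, 0.768, 0.64, 0.001]
force: [-0.4, 1.7, 0.9]
opening: -0.0001
grasp_force: 0.9
```

```bash
python3 go.py -165 0 27
```

```text
t 3.725 box xyz mm [-232.2   -2.2   29.8] F box [-1.6 -0.7] 0.9 open -5.811928351819944e-05 grip 0.903012715280056
tool in box axes
 [[-1.    -0.001 -0.001]
 [-0.001  1.     0.001]
 [ 0.001  0.001 -1.   ]]
tool shift mm [-67.2   2.1   2.8]
```

Contact is as expected (-1.6 N). Next I push to about -165, then creep.

Emit:
{"op": "carry_out", "data": {"motion": [[0,-10,0,0,0,0,0],[0,-10,0,0,0,0,0],[0,-10,0,0,0,0,0],[0,-10,0,0,0,0,0],[0,-10,0,0,0,0,0],[0,-8,0,0,0,0,0],[0,-5,0,0,0,0,0],[0,0,0,0,0,0,0]]}}

```text
time_s: 4.72
ee_pos: [0.5849, 0.1962, 0.029]
ee_rot: [-0.0, 0.768, 0.64, -0.001]
force: [-0.8, -0.0, 0.0]
opening: -0.0001
grasp_force: 0.0
```

```bash
python3 go.py -155 0 29
```

```text
t 4.725 box xyz mm [-169.    -2.7   29. ] F box [ 0.2 -0.8] 0.0 open -9.48727076513497e-05 grip 0.0
tool in box axes
 [[-1.    -0.001  0.001]
 [-0.001  1.    -0.001]
 [-0.001 -0.001 -1.   ]]
tool shift mm [-14.    2.7   0.1]
```

Emit:
{"op": "carry_out", "data": {"motion": [[0,-4,0,0,0,0,0],[0,-3,0,0,0,0,0],[0,-2,0,0,0,0,0],[0,-2,0,0,0,0,0],[0,-2,0,0,0,0,0],[0,-2,0,0,0,0,0]]}}

```text
time_s: 5.48
ee_pos: [0.5824, 0.1821, 0.0292]
ee_rot: [-0.0, 0.768, 0.641, -0.0]
force: [-0.9, 2.8, -1.2]
opening: 0.0002
grasp_force: 0.8
```

```bash
python3 go.py -155 0 29
```

```text
t 5.475 box xyz mm [-154.7   -2.6   29.2] F box [-2.6 -1.4] -1.2 open 0.00022650058264479185 grip 0.7825721427798271
tool in box axes
 [[-1.    -0.001  0.   ]
 [-0.001  1.    -0.   ]
 [-0.    -0.    -1.   ]]
tool shift mm [0.3 2.6 0.2]
```

Emit:
{"op": "carry_out", "data": {"motion": [[0,-2,0,0,0,0,0],[0,-1,0,0,0,0,0],[0,0,0,0,0,0,0]]}}

```text
time_s: 5.85
ee_pos: [0.5824, 0.1815, 0.0294]
ee_rot: [-0.001, 0.768, 0.64, 0.002]
force: [0.1, 11.2, -2.8]
opening: 0.0
grasp_force: 5.3
```

```bash
python3 go.py -155 0 29
```

```text
t 5.85 box xyz mm [-154.1   -2.5   29.4] F box [-11.1  -2. ] -2.8 open 4.565400417950341e-06 grip 5.339609608054161
tool in box axes
 [[-1.    -0.001 -0.004]
 [-0.001  1.     0.001]
 [ 0.004  0.001 -1.   ]]
tool shift mm [0.9 2.5 0.4]
```

Emit:
{"op": "carry_out", "data": {"motion": [[0,-1,0,0,0,0,0],[0,0,0,0,0,0,0],[0,15,0,0,0,0,0],[0,25,0,0,0,0,0],[0,0,0,-40,0,0,0],[0,0,0,-50,0,0,0],[0,0,0,-50,0,0,0],[0.6,0,0,-20,0,0,0],[0.6,0,0,0,0,0,0]]}}

```text
time_s: 6.98
ee_pos: [0.5904, 0.2176, 0.1917]
ee_rot: [0.002, 0.768, 0.641, 0.002]
force: [-0.0, 0.3, -0.9]
opening: 0.0355
grasp_force: 0.0
```

```bash
cat > chk.py <<'E'
from m import *
from go import c,R
import sys
for n in('top','side'):
    k=viewer.camera(n);save(k,f'pics/{n}_{sys.argv[-1]}.png');P=pts(k);L=P.copy();L[...,:2]=(P[...,:2]-c)@R
    L[np.isnan(L)]=9
    f=(L[...,0]<-.08)&(L[...,0]>-.25)&(L[...,2]>.054)&(L[...,2]<.0615)&(abs(L[...,1])<.08)
    h=(L[...,0]<-.115)&(L[...,0]>-.25)&(L[...,2]>.036)&(L[...,2]<.052)&(abs(L[...,1])<.035)
    t=(L[...,2]>.098)&(L[...,2]<.116)&(abs(L[...,:2])<.1).all(-1)
    print(n,'front',f.sum(),np.percentile(L[f][:,0],[5,50,95]) if f.any() else 0,'handle',h.sum(),np.median(L[h],0) if h.any() else 0,'tab',t.sum(),np.median(L[t],0))
E
python3 chk.py shut; python3 go.py 0 -40 150
```

```text
t 6.975 box xyz mm [-191.1   -1.1  191.7] F box [-0.3 -0.1] -0.9 open 0.0355123111692866 grip 0.0
tool in box axes
 [[-1.    -0.001 -0.001]
 [-0.001  1.     0.005]
 [ 0.001  0.005 -1.   ]]
t 6.975 box xyz mm [-191.1   -1.1  191.7] F box [-0.3 -0.1] -0.9 open 0.0355123111692866 grip 0.0
tool in box axes
 [[-1.    -0.001 -0.001]
 [-0.001  1.     0.005]
 [ 0.001  0.005 -1.   ]]
tool shift mm [-191.1  -39.4   41.3]Traceback (most recent call last):
  File "chk.py", line 2, in <module>
    from go import c,R
  File "go.py", line 10, in <module>
    t=np.array(sys.argv[1:4],float)/1000
      ~~~~~~~~^^^^^^^^^^^^^^^^^^^^^
ValueError: could not convert string to float: 'shut'
```

```bash
sed -i 's/if len(sys.argv)>1:/if len(sys.argv)>3:/' go.py; python3 chk.py shut | grep -v '\['\|tool -e zzz; python3 chk.py shut | grep -E 'front|9'
```

```text
t 7.075 box xyz mm [-190.4   -2.8  188.4] F box [-0.2 -0.9] 0.8 open 0.050160002035871905 grip 0.0
top front 412 [-0.10158237 -0.09781894 -0.09422394] handle 253 [-0.13576007  0.00196164  0.04648135] tab 137 [ 0.00136374 -0.04070629  0.11225054]
side front 0 0 handle 217 [-0.13318851 -0.00077836  0.04422911] tab 141 [ 0.0064612  -0.03942604  0.1097481 ]grep: \[|tool: No such file or directory
Exception ignored on flushing sys.stdout:
BrokenPipeError: [Errno 32] Broken pipe
```

View pics/side_shut.png

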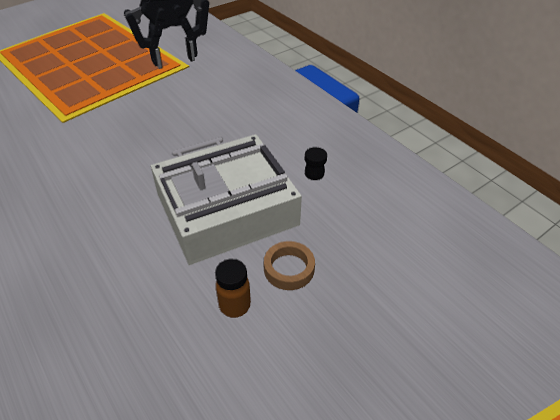

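The side view shows the drawer front flush with the box at (180,150), the tab still closed at (199,175), and the bystanders unmoved. Measured front face: -101.6 mm, so it is shut. Next is the tab.

Emit:
{"op": "carry_out", "data": {"motion": [[0.6,-40,-8,0,0,0,0],[0.6,-40,-8,0,0,0,0],[0.6,-40,-8,10,0,0,0],[0.6,-40,-8,14,0,0,0],[0.6,-32,-5,14,0,0,0],[0.6,0,0,0,0,0,0],[0.6,0,0,0,0,0,0]]}}

```text
time_s: 8.05
ee_pos: [0.5183, 0.0356, 0.1509]
ee_rot: [-0.0, 0.768, 0.64, -0.0]
force: [-0.1, 0.8, -0.4]
opening: 0.0514
grasp_force: 0.0
```

```bash
python3 go.py 2 -40 83
```

```text
t 8.05 box xyz mm [  1.  -39.2 150.9] F box [-0.7 -0.2] -0.4 open 0.05138773698467305 grip 0.0
tool in box axes
 [[-1.    -0.001 -0.   ]
 [-0.001  1.    -0.001]
 [ 0.    -0.001 -1.   ]]
tool shift mm [-1.  -0.7 67.9]
```

Emit:
{"op": "carry_out", "data": {"motion": [[0.6,-1,-1,20,0,0,0],[0.6,0,0,20,0,0,0],[0.6,0,0,16,0,0,0],[0.6,0,0,10,0,0,0],[0.6,0,0,0,0,0,0],[0.6,0,0,0,0,0,0]]}}

```text
time_s: 8.8
ee_pos: [0.5177, 0.0348, 0.0859]
ee_rot: [0.0, 0.768, 0.641, 0.0]
force: [-0.8, -0.5, 0.3]
opening: 0.0514
grasp_force: 0.0
```

```bash
python3 go.py 2 -40 83; python3 -c "
from h import *
c=viewer.camera('side');k=c['pixels'][90:240,110:340];cv2.imwrite('pics/s2.png',cv2.resize(k[...,::-1],None,fx=3,fy=3))"
```

```text
t 8.8 box xyz mm [  1.9 -39.7  85.9] F box [ 0.7 -0.7] 0.3 open 0.05137005443274327 grip 0.0
tool in box axes
 [[-1.    -0.002 -0.   ]
 [-0.002  1.     0.001]
 [ 0.     0.001 -1.   ]]
tool shift mm [-0.1 -0.4  2.9]
```

View pics/s2.png

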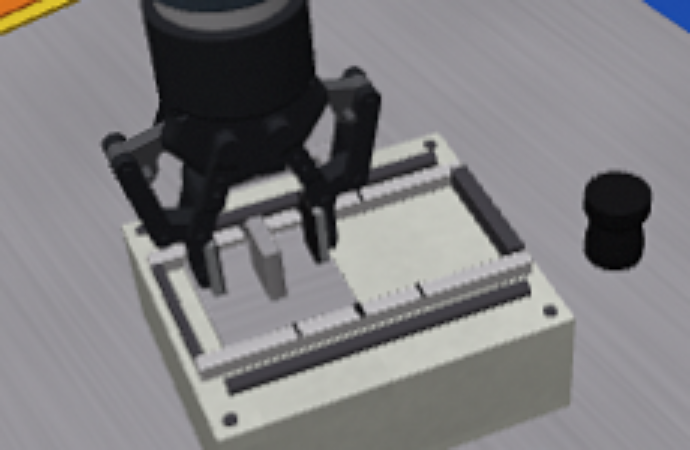

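The crop shows the fingers either side of the tab (~(265,258)), above the plate and clear of the rails. I'll close the gripper.

Emit:
{"op": "carry_out", "data": {"motion": [[0.6,0,0,2,0,0,0],[0.3,0,0,0,0,0,0],[0,0,0,0,0,0,0],[0,0,0,0,0,0,0],[0,0,0,0,0,0,0],[0,0,0,0,0,0,0],[0,0,0,0,0,0,0]], "force": 70}}

```text
time_s: 9.72
ee_pos: [0.5188, 0.0341, 0.0838]
ee_rot: [0.001, 0.768, 0.64, 0.001]
force: [4.7, -0.7, -1.8]
opening: 0.0088
grasp_force: 69.8
```

```bash
python3 go.py 2 -5 84
```

```text
t 9.725 box xyz mm [  2.4 -38.4  83.8] F box [-0.2  4.7] -1.8 open 0.008801084973043582 grip 69.8260760307312
tool in box axes
 [[-1.    -0.001 -0.   ]
 [-0.001  1.     0.003]
 [ 0.     0.003 -1.   ]]
tool shift mm [ 0.3 33.4 -0.1]
```

Emit:
{"op": "carry_out", "data": {"motion": [[0,0,4,0,0,0,0],[0,0,5,0,0,0,0],[0,0,5,0,0,0,0],[0,0,5,0,0,0,0],[0,0,5,0,0,0,0],[0,0,5,0,0,0,0],[0,0,3,0,0,0,0],[0,0,2,0,0,0,0],[0,0,0,0,0,0,0],[0,0,0,0,0,0,0]]}}

```text
time_s: 10.98
ee_pos: [0.5484, 0.0286, 0.0837]
ee_rot: [-0.002, 0.768, 0.641, -0.002]
force: [-7.0, 0.3, 9.3]
opening: 0.0091
grasp_force: 71.5
```

```bash
python3 chk.py half; python3 -c "
from h import *
c=cv2.imread('pics/top_half.png')[150:310,130:280];s=cv2.imread('pics/side_half.png')[90:240,110:340]
cv2.imwrite('pics/h1.png',cv2.resize(c,None,fx=3.7,fy=3.7,interpolation=2));cv2.imwrite('pics/h2.png',cv2.resize(s,None,fx=3.4,fy=3.4,interpolation=2))"
```

```text
t 10.975 box xyz mm [ 2.4 -8.3 83.7] F box [ 1. -7.] 9.3 open 0.009095693053155936 grip 71.53448581695557
tool in box axes
 [[-1.    -0.001  0.   ]
 [-0.001  1.    -0.004]
 [-0.    -0.004 -1.   ]]
top front 150 [-0.10181354 -0.09802003 -0.09429217] handle 39 [-0.13536959 -0.02960382  0.0460026 ] tab 0 [nan nan nan]
side front 0 0 handle 44 [-0.13354796 -0.00286735  0.04382951] tab 238 [ 0.01131858 -0.00781038  0.10889458]
  return _methods._mean(a, axis=axis, dtype=dtype,
  ret = um.true_divide(
```

View pics/h2.png

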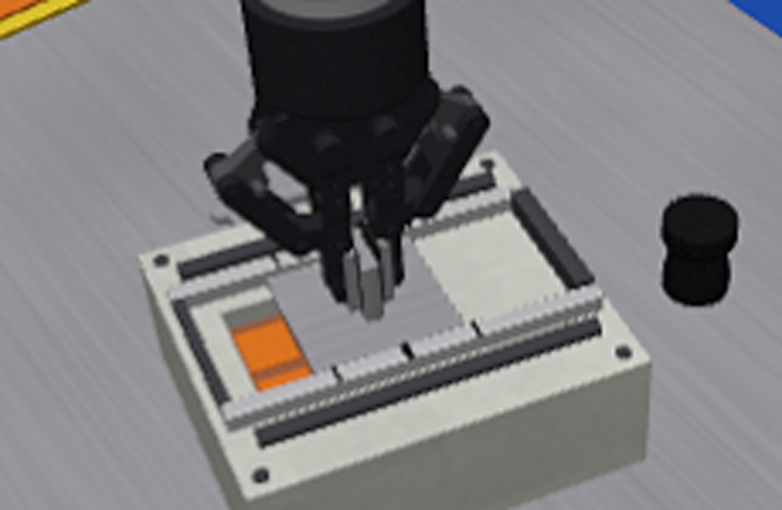

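View pics/h1.png

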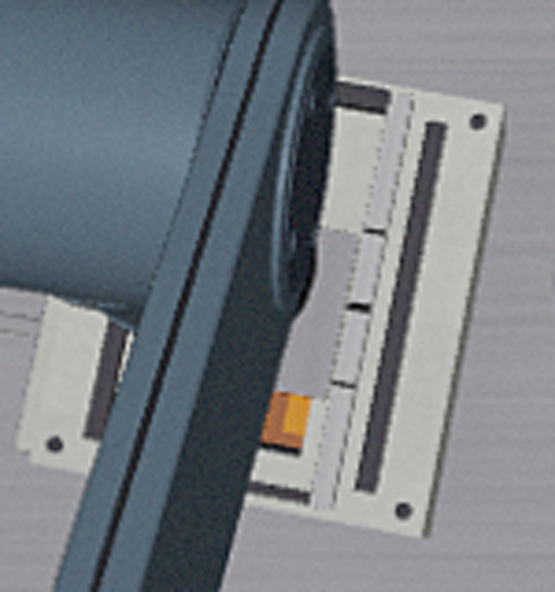

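The tab is near -9 to -10: the plate's +y edge is just short of level with the +30 tick in the top crop (358,232), and the coupon shows through the window. I'll nudge it, then measure the plate's edge shift against the first picture.

Emit:
{"op": "carry_out", "data": {"motion": [[0,0,2,0,0,0,0],[0,0,2,0,0,0,0],[0,0,0,0,0,0,0],[0,0,0,0,0,0,0]]}}

```text
time_s: 11.58
ee_pos: [0.5521, 0.0279, 0.0837]
ee_rot: [-0.002, 0.768, 0.641, -0.002]
force: [-6.4, -0.1, 8.8]
opening: 0.0089
grasp_force: 71.6
```

```bash
cat > edge.py <<'E'
from h import *
import go
c,R=go.c,go.R
k=viewer.camera('top');save(k,'pics/e_top.png')
def prof(img,bx,z,ys):
    w=np.array([[*(c+R@[bx,y]),z] for y in ys]);E=np.linalg.inv(k['extrinsics'])
    p=w@E[:3,:3].T+E[:3,3];p*=[1,-1,-1]
    uv,_=cv2.projectPoints(p,np.zeros(3),np.zeros(3),k['mtx'],np.array(k['dist']));uv=uv.astype(np.float32)
    return cv2.remap(img,uv[...,0],uv[...,1],1).reshape(-1,3).astype(float)
ys=np.arange(-.095,.06,.0005)
A=cv2.imread('pics/top0.png');B=cv2.imread('pics/e_top.png')
def edge(f,lo,hi):
    m=(ys>=lo)&(ys<=hi);g=f[m];mid=(np.percentile(g,5)+np.percentile(g,95))/2
    i=np.where(np.diff(np.sign(g-mid)))[0];return [round(float(1000*(ys[m][j]+.0005*(mid-g[j])/(g[j+1]-g[j]))),1) for j in i]
for bx in(.026,.029,.032):
    print(bx,'closed edge',edge(prof(A,bx,.077,ys).mean(1),-.02,.015),'now',edge(prof(B,bx,.077,ys).mean(1),.015,.055))
for bx in (.044,):
    for n,I in(('A',A),('B',B)):
        g=prof(I,bx,.08,ys).mean(1)
        for y in(-.04,-.005,.03):
            m=abs(ys-y)<.006;w=np.clip(np.median(g[m])-g[m]-10,0,None);print(n,'tick',y,(ys[m]*w).sum()/w.sum()*1000)
E
python3 edge.py
```

```text
t 11.575 box xyz mm [ 2.4 -4.5 83.7] F box [ 1.2 -6.3] 8.8 open 0.008857911263324377 grip 71.58529758453369
tool in box axes
 [[-1.    -0.001  0.   ]
 [-0.001  1.    -0.005]
 [-0.    -0.005 -1.   ]]
0.026 closed edge [-1.2] now [31.6]
0.029 closed edge [-2.2] now [32.3]
0.032 closed edge [-1.5] now [32.4]
A tick -0.04 -40.287183544303744
A tick -0.005 -4.984860478923333
A tick 0.03 29.919514047076802
B tick -0.04 -40.26745040411458
B tick -0.005 -4.969778687000106
B tick 0.03 29.911054172767308
```

Ticks read at their nominal places. The shift is about 33.8 mm, so 1 mm more.

Emit:
{"op": "carry_out", "data": {"motion": [[0,0,1,0,0,0,0],[0,0,0,0,0,0,0],[0,0,0,0,0,0,0],[0,0,0,0,0,0,0],[0,0,0,0,0,0,0],[0,0,0,0,0,0,0]]}}

```text
time_s: 12.38
ee_pos: [0.553, 0.0278, 0.0837]
ee_rot: [-0.002, 0.768, 0.641, -0.002]
force: [-8.2, -0.1, 9.1]
opening: 0.0089
grasp_force: 71.6
```

```bash
python3 edge.py | grep -E 'xyz|now'; python3 chk.py fin 2>/dev/null| grep front; python3 - <<'E'
from h import *
a=cv2.imread('pics/side0.png').astype(int);b=cv2.imread('pics/side_fin.png').astype(int)
for n,(u,v) in dict(flux=(233,288),tape=(289,265),loupe=(316,163)).items():
    print(n,abs(a-b)[v-32:v+32,u-14:u+26].mean())
E
```

```text
t 12.375 box xyz mm [ 2.4 -3.7 83.7] F box [ 1.5 -8.1] 9.1 open 0.008893600145956193 grip 71.62192225456238
0.026 closed edge [-1.2] now [33.1]
0.029 closed edge [-2.2] now [33.0, 33.0]
0.032 closed edge [-1.5] now [32.8]
top front 171 [-0.10198975 -0.0981599  -0.09441964] handle 63 [-0.13549238 -0.02461388  0.04622544] tab 0 [nan nan nan]
side front 0 0 handle 59 [-0.13293228  0.00087857  0.04424   ] tab 233 [ 0.01152037 -0.00341031  0.1089477 ]
flux 4.74296875
tape 6.770052083333334
loupe 6.805338541666667
```

The plate edge is at +33 mm and the spring force is 8.1 N, both matching half travel. The drawer is still shut and the bystanders unmoved.

```bash
python3 -c "
from cell import ticket
print(ticket.close_job())"
```

```text
the job is handed in; nothing more can be done
None
```

The job is handed in: the drawer is fully shut, and the gripper is holding the shutter at half travel (35 mm, about 8 N of spring force), with the jar, tape roll and loupe where they were.

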